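# Fit a filter cartridge and lock the cup up into the battery-water filter head

### The arm

A 6-joint arm with a two-finger parallel gripper is mounted at the origin on the work surface. World frame = base frame: x ahead of the robot, y to its left, z up, the work surface at z = 0. Lengths are in mm, angles in rad, forces in N, time in s.
With the tool pointing down it reaches from about 350 to 875 mm from the base axis. Payload 4.2 kg.
Tool frame: the origin (TCP) lies at the very end of the fingers, on their centre line; the grasp point (between the pads) lies 19 mm behind it; z points along the fingers, y is the line along which they close (so a half turn about z gives the same grasp; the last joint's range is limited). The gripper opens to 85 mm and grips with 20 to 120 N. Pads are 22 mm wide; open, the fingers measure 114 mm over their backs; the gripper's body (76 mm by 85 mm) begins 54 mm behind the grasp point. The pads swing forward as they close: fully open they stand 13 mm farther back than shut.
Start: joints at [-0.957, 0.385, 0.008, 0, -1.194, -0.259], TCP at [217.141, -586.045, 231.312] pointing down, gripper open.
Joint ranges: [-3.14, 3.14], [-1.21, 2.06], [-1.07, 1.41], [-3.16, 2.05], [-2.99, -0.16], [-3.1, 3.1]. Speed limits (rad/s): [2.79, 2.79, 3.14, 3.14, 3.14, 3.14].

### API

Orientations are given as a unit quaternion [x, y, z, w].
In Python, from bench import arm gives the robot as it stands. The module is installed in compiled form; this text tells all that it offers.
- The arm moves only by the tool drive_tool, never from a script. Its argument "targets" is a list of rows, each a list of 5 numbers: the closure, from -1 (fully open) to 1 (shut), then the shift along the tool's x, y, z in mm, then the turn about the tool's z in degrees. In form: [[grip, tx, ty, tz, roll], ...]. A call has 1 to 12 rows; each row is the pose to reach, as a shift and turn from the pose commanded when the call began, along the tool's axes at that moment; what a row does not reach only later rows make up. A row lasts 1/10 s, in which the tool goes at most 50 mm and 8.59 degrees, less where a joint would pass 70% of its speed; a pose out of reach is approached as far as the arm can. A call with a gripper value outside its range is refused whole. The fingers move at their own pace and stop on an object; the grip force is fixed at half the most. Time passes only in rows, so rows that repeat a pose let the fingers close. It gives the time, the measured TCP pose, the force, the opening and the grip force at its end, in the units of the state.
- arm.read_state(): the state, without advancing time (a new reading comes with each control period).
- arm.get_image(name): name is "side" or "top" or "wrist"; returns the picture (420x560x3 uint8, blue, green, red); there is no depth.
- arm.camera_params(name): a dict with "fov_y" (degrees; the focal length in pixels is half the picture's height over the tangent of half this angle, whatever the lens; pixels are square), "cx", "cy" (the principal point, pixels), "rvec" (rotation vector, rad) and "tvec" (3), from world to camera coordinates, as OpenCV has them; the wrist camera has in their place "tool_from_camera" (4x4, takes a point from camera to tool coordinates, whose origin is the TCP and whose axes are the flange's). Camera axes: x right, y down, z forward; pixel columns grow to the right and rows downward; lengths in mm; the calibration is good to about 2 mm. A picture is of the moment at which its call begins: read the wrist's pose just before it. camera_params takes no time and is no camera call.
- arm.job_done(): hands the job in; it is judged then, once.
The state is a dict: "clock": time; "joints": joint angles; "joint_vel": joint speeds; "joint_efforts": joint torques, N m; "position": TCP position; "ee_rot": TCP orientation; "contact_force": force on the tool from outside, world axes, zero at the start; "wrist_torque": the same for the moment, N m; "gripper_width": finger opening in mm; "grasp_force": force on a finger pad.
Only numpy, scipy, OpenCV 4.12 (cv2) and the standard library are available. Lean on these libraries where they do the work, as an engineer would, in place of code of your own. Each camera call takes 0.05 s, during which the arm holds its last target. There are 200 camera calls.

### The job

Stand the slim filter cartridge upright in the handled cup, then bring the cup up under the filter head on the stand and twist its three pins into the bayonet ring, turning until it is fully home against its stop, and let go so that it hangs there by itself. The entry gaps of the ring have to be felt for. Leave the other things on the bench where they are.

Things in the scene. Friction and masses are not known exactly. Their poses are not given: they have to be found in the camera images.
- cup: Grey round plastic filter cup with one straight black side handle and three steel pins, 0.14 to 0.28 kg, standing on the bench. Origin: centre of its underside; z up its axis; the handle points along its -x. Outside diameter 64 mm, 75 mm tall, rim tapered to 59 mm; inner floor 6 mm up; bore 52 mm, narrowing to 47 mm at the rim.
- grip (a point): Middle of the cup's black handle grip, 130 mm out along the cup's -x and 38 mm above its underside. A level, flat-sided bar along the cup's x, 14 mm wide, 24 mm tall, 80 mm long (90 to 170 mm from the cup's axis); a thinner web joins it to the cup. Axes as the cup's.
- pins (a point): Point on the cup's axis 66 mm above its underside, level with its three round radial pins: 8 mm thick, at 0, 120 and 240 degrees from the cup's +x, their tips 42 mm from the axis. Axes as the cup's.
- cartridge: Slim white filter cartridge, an upright cylinder 40 mm in diameter, 104 mm tall, bevelled top edge, 0.07 kg. Origin: centre of its underside, z up. Standing in the cup, its underside is 6 mm above the cup's and its top is 35 mm above the cup's rim; that end goes up into the hollow head.
- mouth (a point): Centre of the filter head's opening, level with the flat underside of its bayonet ring, 170 mm over the bench. Head: black drum 98 mm wide, top 71 mm above this point (with an 18 mm fitting on it), hollow to 65 mm up. z up; the column stands on the +x side, its face 85 mm from the axis. Ring: 68 mm bore, three gaps 34 degrees wide, 120 apart, each with about 9 degrees to spare either side of a pin.
- stand: Stand of the filter head: aluminium column on a dark plate 12 mm thick, fixed. Origin on the bench below the mouth, axes as the mouth's. The ring is clamped at an unreported angle: the cup enters with its x axis turned about z from this x by between -60 and -10 degrees, so the handle points away from the column and 10 to 60 degrees towards +y. At wrong angles the pins butt, cup underside 70 mm below the mouth.
- home (a point): Where the centre of the locked cup's underside belongs: on the axis, 49 mm below the mouth; axes as the mouth's. Pins clear the ledges with the underside 10 mm lower than this; a sprung gasket (2 to 5 N) begins 4 mm below it and gives 8 mm. Then turn anticlockwise from above (handle swings to -y), 60 degrees from mid-gap to a hard stop; from 17 to 51 degrees ramps lift the cup 10 mm, then a level landing.
- wide_cartridge: Bystander: wider, lower white cartridge, 60 mm in diameter, 65 mm tall, too wide for the cup. Origin: centre of its underside.
- plug_a: Bystander: black vent plug, 38 mm wide, 23 mm tall, lying on the bench. Origin: centre of its underside.
- plug_b: Bystander: a second black vent plug of the same size.
- wrench: Bystander: steel wrench lying on the bench.
- water: Bystander: white water bottle, 72 mm wide, 190 mm tall. Origin: centre of its underside.
- link: Bystander: dark steel cell link bar, 100 x 22 x 12 mm, lying on the bench.
- funnel_cup: Bystander: small black open cup without handle, 72 mm wide, 70 mm tall. Origin: centre of its underside.
Mind the look-alikes: they are no part of the job. Leave any orange look-alike of the cartridge alone.

How it is judged:
By the outcome, as a careful person would: the job done as asked, in the order asked, and still so for the second after the job is handed in, with the robot touching nothing.
It also fails if it takes over 72 s, if anything falls off the work surface, if the arm or the gripper's body presses on something with over 40 N, if the wrist force passes 120 N, or if a joint passes its speed limit or range.

## Working session

There is one attempt and no reset: what is moved stays moved. The work goes in short steps, Python scripts to look and compute and a tool call to move; the robot and the scene stay as the last step left them, time stands still between calls to the robot, and variables do not carry over. Pictures are saved under pics/ and viewed, at most 12 in all, crops included, and the job is handed in when it is done.

Besides the shell and the picture viewer there is one more tool, called as a command line: name --pt "numbers of a row" for each row, then --argument value for the rest. drive_tool: Moves the arm, as the interface text tells. Its arguments: {"type":"object","properties":{"targets":{"type":"array","items":{"type":"array","items":{"type":"number"}}}},"required":["targets"]}

```bash
mkdir -p pics; cat > h.py <<'E'
import numpy as np, cv2
from bench import arm
from scipy.spatial.transform import Rotation as R
def cam(n, st=None):
    p=arm.camera_params(n); f=210/np.tan(np.radians(p['fov_y'])/2)
    K=np.array([[f,0,p['cx']],[0,f,p['cy']],[0,0,1]])
    if 'rvec' in p:
        r=R.from_rotvec(np.ravel(p['rvec'])).as_matrix(); t=np.ravel(p['tvec'])
    else:
        st=st or arm.read_state(); T=np.eye(4); T[:3,:3]=R.from_quat(st['ee_rot']).as_matrix(); T[:3,3]=st['position']
        M=np.linalg.inv(T@np.array(p['tool_from_camera'])); r=M[:3,:3]; t=M[:3,3]
    return K,r,t
def ray(c,uv):
    K,r,t=c; d=r.T@np.linalg.inv(K)@np.array([uv[0],uv[1],1.]); return -r.T@t,d
def onz(c,uv,z):
    o,d=ray(c,uv); return o+d*(z-o[2])/d[2]
def proj(c,P):
    K,r,t=c; q=K@(r@np.array(P,float)+t); return q[:2]/q[2]
E
python3 - <<'E'
from h import *
s=arm.read_state(); print(s)
ims=[]
for n in ['top','side','wrist']:
    print(n,arm.camera_params(n)); im=arm.get_image(n); cv2.imwrite(f'pics/{n}0.png',im)
for n in ['top','side']:
    c=cam(n); o,_=ray(c,(280,210)); print(n,o,[onz(c,p,0).round() for p in[(0,0),(559,0),(0,419),(559,419)]])
E
```

```text
{'clock': 0.0, 'joints': array([-9.57403326e-01,  3.85557649e-01,  6.61972997e-03, -5.04872020e-04,
       -1.19399690e+00, -2.58606667e-01]), 'joint_vel': array([ 0.00079763,  0.00117708, -0.00240569,  0.00067605,  0.00072732,
       -0.00123582]), 'joint_efforts': array([-1.14730945e-03, -3.92285228e+01,  1.88399237e+01,  4.18601006e+00,
       -4.58726499e-03, -1.42961065e-05]), 'position': array([ 216.93731478, -585.51649042,  230.21766698]), 'ee_rot': array([-1.76372473e-01,  9.84322890e-01,  1.06830312e-03, -2.38882969e-04]), 'contact_force': array([-0.54557012, -0.2254536 , -0.23355357]), 'wrist_torque': array([-0.00685214, -0.02984556,  0.04759292]), 'grasp_force': 0.0, 'gripper_width': 85.25886876079728}
top {'fov_y': 43.852459875248854, 'cx': 274.39817887037594, 'cy': 205.447754965111, 'rvec': array([ 2.04311511, -2.1810293 ,  0.22122091]), 'tvec': array([   5.51549251,  591.42756908, 1377.00206753])}
side {'fov_y': 47.14004156194819, 'cx': 280.23574527448653, 'cy': 205.82994122623305, 'rvec': array([ 0.30704833, -2.62554614,  1.50407206]), 'tvec': array([ 540.41758463,  193.74109816, 1222.4975802 ])}
wrist {'fov_y': 61.17694134341057, 'cx': 275.75662691327307, 'cy': 209.45553877669522, 'tool_from_camera': array([[ 1.30453236e-04, -9.55667416e-01, -2.94448251e-01,
         7.42244300e+01],
       [ 9.99997791e-01,  7.42321403e-04, -1.96625189e-03,
        -4.91905706e-02],
       [ 2.09765810e-03, -2.94447344e-01,  9.55665403e-01,
        -1.42169246e+02],
       [ 0.00000000e+00,  0.00000000e+00,  0.00000000e+00,
         1.00000000e+00]])}
top [ 295.32879605  -20.9263848  1469.113567  ] [array([1319.,  785.,    0.]), array([1200., -964.,    0.]), array([ 73., 731.,   0.]), array([ -22., -747.,    0.])]
side [ 323.47316134 1054.27613762  779.71408351] [array([ 4623., -3860.,     0.]), array([-1614., -5981.,     0.]), array([931., 625.,   0.]), array([-60., 388.,   0.])]
```

View pics/top0.png

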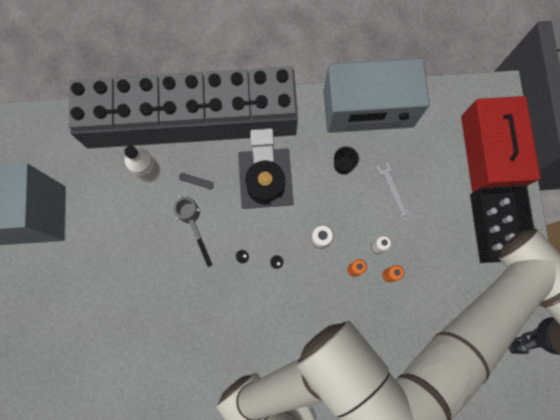

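View pics/side0.png

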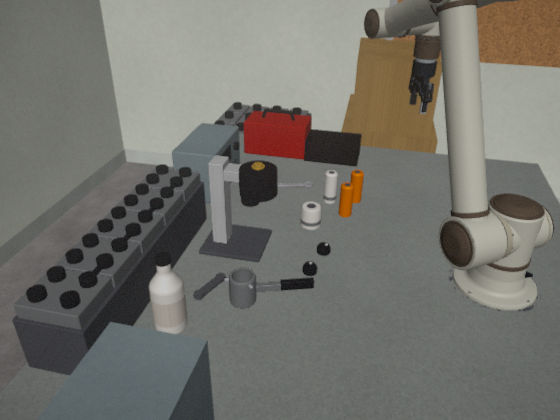

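Top view: grey cup with black handle at (187,209), handle end (208,264). Head at (265,181). Candidates for the cartridge are slim white (382,244), wide white (322,237), orange (358,267) and (395,273), and water bottle (140,162). By the description I choose slim white (382,244), which is (331,186) in side. Next I check it in a close crop.

```bash
python3 - <<'E'
from h import *
t=cv2.imread('pics/top0.png'); s=cv2.imread('pics/side0.png')
a=cv2.resize(t[185:285,165:265],(400,400),interpolation=cv2.INTER_CUBIC)
b=cv2.resize(t[210:290,340:420],(400,400),interpolation=cv2.INTER_CUBIC)
cv2.imwrite('pics/crop1.png',np.hstack([a,b]))
ct=cam('top'); cs=cam('side')
def blobs(im,m,amin=30):
    n,l,st,ce=cv2.connectedComponentsWithStats(m.astype(np.uint8)); return [(ce[i].round(1),st[i]) for i in range(1,n) if st[i][4]>amin]
hsv=cv2.cvtColor(t,cv2.COLOR_BGR2HSV)
m=(hsv[...,2]>185)&(hsv[...,1]<40); m[:, :300]=0; m[:210]=0; m[290:]=0;m[:,420:]=0
for x in blobs(t,m): print('top white',x)
hs=cv2.cvtColor(s,cv2.COLOR_BGR2HSV)
m=(hs[...,2]>170)&(hs[...,1]<40); m[:165]=0;m[240:]=0;m[:,:295]=0;m[:,345:]=0
for x in blobs(s,m): print('side white',x)
# dark ring on cartridges, cup bits
g=cv2.cvtColor(t,cv2.COLOR_BGR2GRAY)
m=np.zeros(g.shape,bool); m[225:280,190:225]=g[225:280,190:225]<50
for x in blobs(t,m,20): print('handle',x)
ys,xs=np.where(m&(np.arange(560)[None]<222)); 
print(onz(ct,(382,244),104),onz(ct,(187,209),75),onz(ct,(208,264),50),onz(ct,(265,180),241), onz(cs,(258,168),241))
E
```

```text
top white (array([321.5, 235.3]), array([312, 226,  20,  19, 222], dtype=int32))
top white (array([382.6, 243.2]), array([377, 237,  14,  13, 105], dtype=int32))
side white (array([330.9, 183.5]), array([327, 172,  10,  25, 128], dtype=int32))
side white (array([311.2, 213.2]), array([303, 203,  17,  20, 167], dtype=int32))
handle (array([204.2, 252.2]), array([198, 239,  13,  27,  93], dtype=int32))
[ 459.59531075 -308.40051109  104.        ] [593.47228022 205.67059161  75.        ] [442.55813862 157.37648626  50.        ] [617.42920667 -12.82143028 241.        ] [618.28163378 -10.91391834 241.        ]
```

View pics/crop1.png

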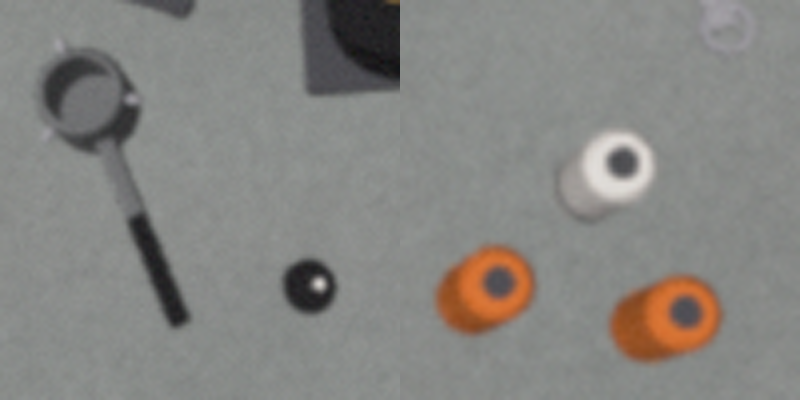

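Crop: the cup rim centre is near top px (187,209), with pins visible. The right half shows the slim white cartridge, disc centre at top px ≈(383.5,242.5), with two orange look-alikes below it. The choice is confirmed. I'll move over it for a wrist look.

drive_tool --pt "-1 -50 25 5 8" --pt "-1 -100 50 10 16" --pt "-1 -140 75 15 20.3" --pt "-1 -185 100 20 20.3" --pt "-1 -230 125 25 20.3" --pt "-1 -275 150 31 20.3" --pt "-1 -310 168 31 20.3" --pt "-1 -324 176 31 20.3" --pt "-1 -324 176 31 20.3" --pt "-1 -324 176 31 20.3" --pt "-1 -324 176 31 20.3"

```text
clock: 1.25
position: [459.1, -309.0, 200.2]
ee_rot: [0.0, 1.0, 0.0, -0.0]
contact_force: [-0.3, -0.1, 0.3]
gripper_width: 85.6
grasp_force: 0.0
```

```bash
python3 - <<'E'
from h import *
s=arm.read_state(); c=cam('wrist',s); im=arm.get_image('wrist'); cv2.imwrite('pics/w1.png',im)
print(s['position'],s['clock'],R.from_quat(s['ee_rot']).as_matrix().round(3),s['joints'].round(2))
h=cv2.cvtColor(im,cv2.COLOR_BGR2HSV)
m=((h[...,2]>150)&(h[...,1]<45)).astype(np.uint8)
cs,_=cv2.findContours(m,cv2.RETR_EXTERNAL,cv2.CHAIN_APPROX_NONE)
for k in cs:
    if cv2.contourArea(k)>300: print(cv2.boundingRect(k),cv2.minEnclosingCircle(k),onz(c,cv2.minEnclosingCircle(k)[0],104).round(1))
print('proj',proj(c,(459,-307,104)))
E
```

```text
[ 459.10599182 -309.00643921  200.17797623] 1.25 [[-1.     0.001 -0.001]
 [ 0.001  1.     0.   ]
 [ 0.001  0.    -1.   ]] [-0.3   0.29 -0.22 -0.   -1.07 -1.27]
(426, 210, 63, 61) ((457.574462890625, 240.425537109375), 33.608306884765625) [ 481.8 -178.1  104. ]
(248, 188, 50, 51) ((271.71429443359375, 213.0), 26.66888427734375) [ 461. -312.  104.]
proj [278.85025883 210.24613371]
```

View pics/w1.png

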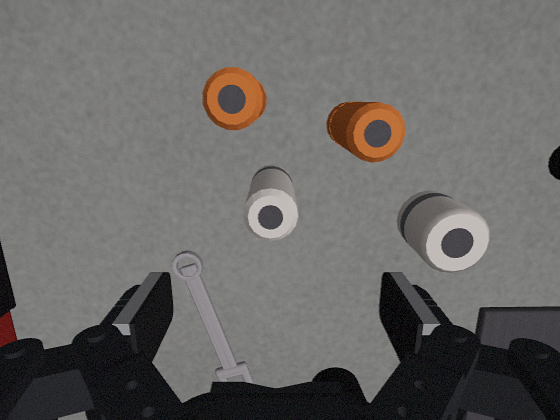

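Wrist view: the slim cartridge hub is at (270,217), between the fingers (150 and 400). The oranges at (232,98) and (378,133) are clear of the fingers. Descend and grip.

drive_tool --pt "-1 -3.5 -3 40 0" --pt "-1 -3.5 -3 80 0" --pt "-1 -3.5 -3 110 0" --pt "-1 -3.5 -3 128 0" --pt "-1 -3.5 -3 134 0" --pt "0.2 -3.5 -3 134 0" --pt "0.6 -3.5 -3 134 0" --pt "1 -3.5 -3 134 0" --pt "1 -3.5 -3 134 0" --pt "1 -3.5 -3 134 0" --pt "1 -3.5 -3 134 0" --pt "1 -3.5 -3 134 0"

```text
clock: 2.5
position: [464.4, -312.1, 68.0]
ee_rot: [-0.001, 1.0, -0.001, 0.001]
contact_force: [-0.5, -0.9, 6.7]
gripper_width: 38.4
grasp_force: 60.2
```

drive_tool --pt "1 0 0 -40 0" --pt "1 0 0 -80 0" --pt "1 0 0 -120 0" --pt "1 0 30 -155 0" --pt "1 0 75 -162 0" --pt "1 0 122 -162 0" --pt "1 0 170 -162 0" --pt "1 0 218 -162 0" --pt "1 0 265 -162 0" --pt "1 0 310 -162 0" --pt "1 -20 345 -162 0" --pt "1 -50 375 -162 0"

```text
clock: 3.7
position: [512.1, 65.8, 229.0]
ee_rot: [-0.001, 1.0, 0.001, 0.0]
contact_force: [2.0, -0.9, -0.3]
gripper_width: 38.7
grasp_force: 60.6
```

drive_tool --pt "1 -30 20 0 0" --pt "1 -55 35 0 0" --pt "1 -62 37 0 0" --pt "1 -62 37 0 0" --pt "1 -62 37 0 0" --pt "1 -62 37 0 0"

```text
clock: 4.3
position: [574.2, 99.9, 228.6]
ee_rot: [0.0, 1.0, 0.0, -0.0]
contact_force: [-0.3, -0.2, -0.1]
gripper_width: 38.5
grasp_force: 60.6
```

```bash
python3 - <<'E'
from h import *
s=arm.read_state(); c=cam('wrist',s); im=arm.get_image('wrist'); cv2.imwrite('pics/w2.png',im)
print(s['position'],s['clock'],R.from_quat(s['ee_rot']).as_matrix().round(3),s['joints'].round(2),s['gripper_width'],s['contact_force'])
print('proj',proj(c,(593,206,75)),proj(c,(470,165,50)))
E
```

```text
[574.15482932  99.91420815 228.61156579] 4.3 [[-1.  0. -0.]
 [ 0.  1.  0.]
 [ 0.  0. -1.]] [ 0.45  0.32 -0.1  -0.   -1.15 -2.02] 38.52426753034609 [-0.30495279 -0.19122234 -0.12630047]
proj [397.66811326 211.46504289] [353.82230948  62.42192508]
```

View pics/w2.png

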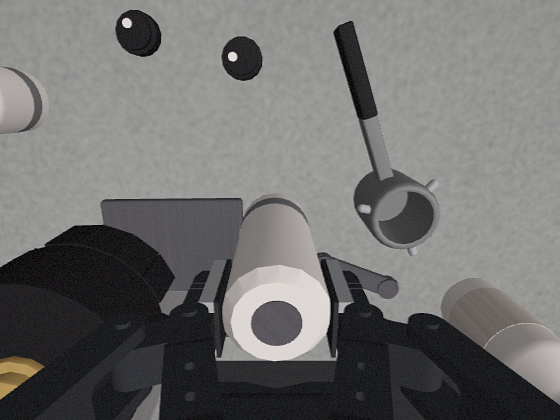

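Wrist view: cup rim centre at about (403,214). Its pin tips are at (360,210), (437,183) and (413,253), and the handle bar runs from (345,24) to (370,118). The held cartridge's hub is at (276,323).

```bash
python3 - <<'E'
from h import *
c=cam('wrist'); im=cv2.imread('pics/w2.png'); g=cv2.cvtColor(im,cv2.COLOR_BGR2GRAY)
print('rim',onz(c,(403.5,213.5),75).round(1))
P=[onz(c,p,66) for p in [(360,210),(437,183),(413,253)]]
ce=np.mean(P,0); print('pins',ce.round(1),[((p-ce)[:2].round(1),np.degrees(np.arctan2(*(p-ce)[1::-1])).round(1)) for p in P])
print('cart hub',onz(c,(276,323),264.6).round(1))
m=np.zeros_like(g); m[10:130,325:385]=(g[10:130,325:385]<60)
ys,xs=np.where(m>0); r=cv2.minAreaRect(np.c_[xs,ys].astype(np.float32)); b=cv2.boxPoints(r); print(r)
Q=[onz(c,p,50).round(1) for p in b]; print(Q, np.mean(Q,0))
# bore: dark/edge ellipse fit
m=np.zeros_like(g); m[170:260,350:445]=g[170:260,350:445]
cv2.imwrite('pics/cz.png',cv2.resize(im[160:265,340:450],(770,735),interpolation=cv2.INTER_CUBIC)[:600])
e=cv2.Canny(cv2.GaussianBlur(g,(3,3),0),40,110); ys,xs=np.where(e>0)
for (u0,v0) in [(403.5,213.5)]:
    rr=np.hypot(xs-u0,ys-v0); k=(rr<40)&(rr>24); h,bn=np.histogram(rr[k],16); print(h,bn.round(1))
E
```

```text
rim [595.1 211.4  75. ]
pins [600.4 214.7  66. ] [(array([ -5.7, -39.4]), np.float64(-98.3)), (array([-30.6,  26.4]), np.float64(139.2)), (array([36.3, 13. ]), np.float64(19.7))]
cart hub [574.2 100.1 264.6]
((356.3678894042969, 75.03772735595703), (107.96539306640625, 21.016164779663086), 74.05460357666016)
[array([442.7, 145. ,  50. ]), array([438.4, 161.2,  50. ]), array([520.5, 192.5,  50. ]), array([525.5, 175.1,  50. ])] [481.775 168.45   50.   ]
[ 6  6 29 36 30 84 27 12 21 35 67 66 46 37 18 30] [24.1 25.  26.  27.  28.  29.  30.  31.  32.  33.  34.  35.  35.9 36.9
 37.9 38.9 39.9]
```

```bash
python3 - <<'E'
from h import *
from scipy.optimize import least_squares
c=cam('wrist'); im=cv2.imread('pics/w2.png'); g=cv2.cvtColor(im,cv2.COLOR_BGR2GRAY)
e=cv2.Canny(cv2.GaussianBlur(g,(3,3),0),40,110); ys,xs=np.where(e[165:262,345:448]>0)
W=np.array([onz(c,(x+345,y+165),75)[:2] for x,y in zip(xs,ys)])
for r0 in (23.5,29.5):
  for st in [(595,211),(600,214)]:
    s=least_squares(lambda p:np.hypot(*(W-p).T)-r0,st,loss='cauchy',f_scale=0.5)
    d=np.abs(np.hypot(*(W-s.x).T)-r0); print(r0,s.x.round(1),(d<1).sum(), s.cost.round(1))
    print(proj(c,(*s.x,75)).round(1))
z=cv2.resize(im[160:265,340:450],(660,630),interpolation=cv2.INTER_CUBIC); z=z[:600]
for r0 in (23.5,29.5):
  for a in np.arange(0,6.28,.05):
    p=proj(c,(s.x[0]+r0*np.cos(a),s.x[1]+r0*np.sin(a),75)); cv2.circle(z,(int((p[0]-340+.5)*6),int((p[1]-160+.5)*6)),1,(0,0,255),-1)
cv2.imwrite('pics/cz.png',z)
E
```

```text
23.5 [595.6 209. ] 71 523.1
[400.7 214. ]
23.5 [599.5 214. ] 122 502.3
[406.  218.2]
29.5 [594.6 210.8] 113 429.5
[402.9 212.9]
29.5 [598.8 213.8] 218 401.0
[405.9 217.5]
```

View pics/cz.png

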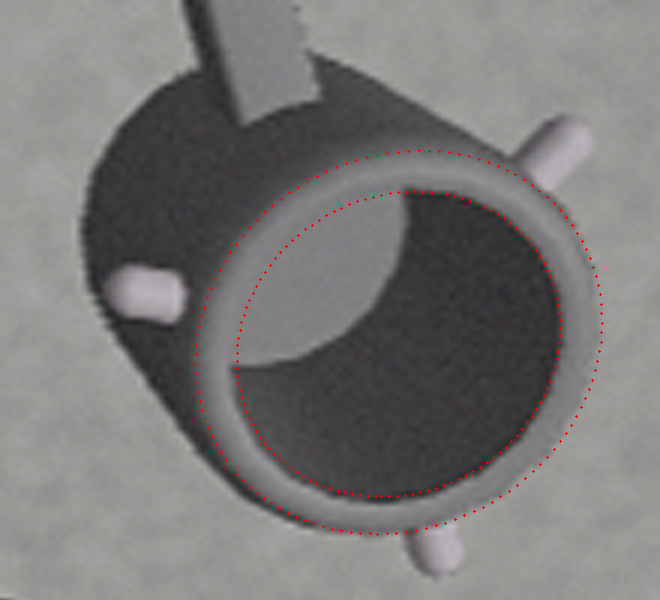

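Overlay: the rim fit matches to about 0.7 px, being slightly right, so the cup axis is ≈ (599, 213) with x-axis angle ≈ 20.4°. Move above the cup, then lower.

drive_tool --pt "1 -10 45 0 0" --pt "1 -20 85 0 0" --pt "1 -25 110 0 0" --pt "1 -25 113 20 0" --pt "1 -25 113 50 0" --pt "1 -25 113 66 0" --pt "1 -25 113 66 0" --pt "1 -25 113 66 0" --pt "1 -25 113 66 0"

```text
clock: 5.25
position: [600.9, 213.7, 164.2]
ee_rot: [-0.0, 1.0, 0.001, 0.001]
contact_force: [0.0, -1.1, -0.2]
gripper_width: 38.6
grasp_force: 60.7
```

```bash
python3 - <<'E'
from h import *
s=arm.read_state(); c=cam('wrist',s); im=arm.get_image('wrist')
print(s['position'],s['clock'],s['contact_force'])
for r0,zz,col in ((29.5,75,(0,0,255)),(20,s['position'][2]-68,(0,255,0))):
  for a in np.arange(0,6.28,.05):
    p=proj(c,((599 if zz==75 else s['position'][0])+r0*np.cos(a),(213 if zz==75 else s['position'][1])+r0*np.sin(a),zz)); cv2.circle(im,(int(p[0]),int(p[1])),0,col,-1)
cv2.imwrite('pics/w3.png',cv2.resize(im[110:300,160:400],(720,570),interpolation=cv2.INTER_NEAREST))
E
```

```text
[600.85700012 213.74858044 164.23834931] 5.25 [ 0.04263908 -1.08930708 -0.22495341]
```

View pics/w3.png

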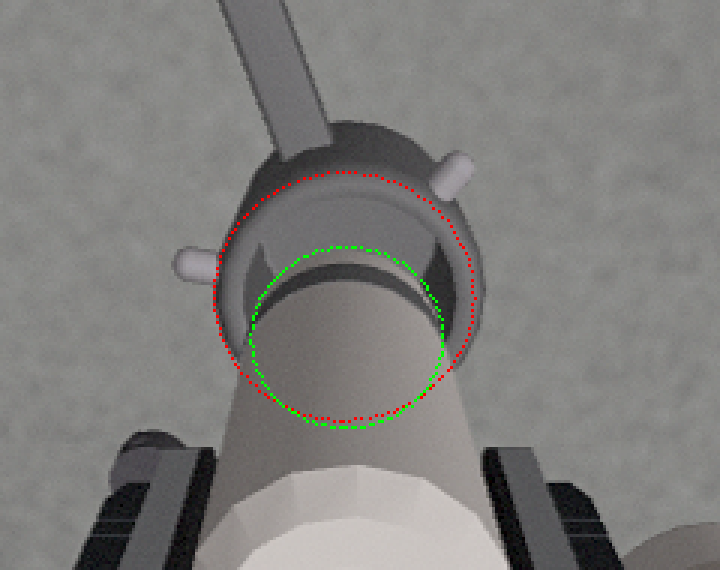

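Close view: the cup rim spans columns 217–480, in line with the held cartridge (248–448) to about 1 mm. Lower in.

drive_tool --pt "1 0.5 0 30 0" --pt "1 0.5 0 50 0" --pt "1 0.5 0 65 0" --pt "1 0.5 0 75 0" --pt "1 0.5 0 80 0" --pt "1 0.5 0 84 0" --pt "1 0.5 0 84 0" --pt "1 0.5 0 84 0"

```text
clock: 6.1
position: [600.1, 213.8, 78.6]
ee_rot: [-0.0, 1.0, 0.0, 0.001]
contact_force: [-1.7, -0.7, -1.3]
gripper_width: 38.6
grasp_force: 65.1
```

drive_tool --pt "0 0 0 0 0" --pt "-1 0 0 0 0" --pt "-1 0 0 0 0" --pt "-1 0 0 0 0" --pt "-1 0 0 -15 0" --pt "-1 0 0 -50 0" --pt "-1 0 0 -95 0" --pt "-1 -10 -25 -135 0" --pt "-1 -20 -55 -170 0" --pt "-1 -30 -85 -205 0" --pt "-1 -40 -110 -240 0" --pt "-1 -40 -114 -252 0"

```text
clock: 7.3
position: [641.7, 97.1, 335.3]
ee_rot: [0.001, 1.0, 0.001, 0.004]
contact_force: [-0.4, 0.6, 0.1]
gripper_width: 85.3
grasp_force: 0.0
```

drive_tool --pt "-1 0 0 0 0" --pt "-1 0 0 0 0"

```text
clock: 7.5
position: [638.8, 100.3, 328.7]
ee_rot: [-0.0, 1.0, 0.0, -0.001]
contact_force: [0.3, 0.4, -0.8]
gripper_width: 85.2
grasp_force: 0.0
```

```bash
python3 - <<'E'
from h import *
s=arm.read_state(); im=arm.get_image('wrist')
cv2.imwrite('pics/w4.png',im); import pickle; pickle.dump(s,open('s4.pkl','wb'))
print(s['position'],s['clock'],s['ee_rot'],s['contact_force'])
E
```

```text
[638.84263256 100.25274172 328.72709603] 7.5 [-3.82628944e-04  9.99999167e-01  1.47315654e-04 -1.22373256e-03] [ 0.32534188  0.38041307 -0.81734109]
```

View pics/w4.png

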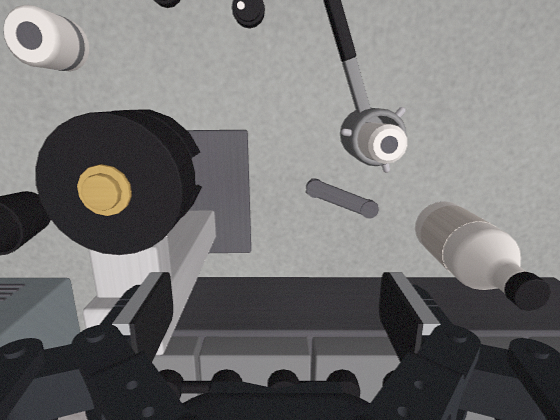

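Wrist view: the cartridge stands in the cup (hub (389,145)). The head disc is centred near (110,182) with its fitting at (104,190), and the plate's right edge runs from (249,130) to (250,252).

```bash
python3 - <<'E'
from h import *
import pickle
from scipy.optimize import least_squares
s=pickle.load(open('s4.pkl','rb')); c=cam('wrist',s); im=cv2.imread('pics/w4.png'); g=cv2.GaussianBlur(cv2.cvtColor(im,cv2.COLOR_BGR2GRAY),(3,3),0)
u0,v0=112,183; pts=[]
for a in np.arange(70,290,2):
    if 140<a<185: continue
    ca,sa=np.cos(np.radians(a)),np.sin(np.radians(a))
    v=[int(g[int(round(v0+r*sa)),int(round(u0+r*ca))]) for r in np.arange(58,95,.5) if 0<=u0+r*ca<560]
    d=np.diff(v)
    j=np.argmax(d>12) if (d>12).any() else None
    if j is not None: r=58+.5*(j+.5); pts.append((u0+r*ca,v0+r*sa,a,r))
W=np.array([onz(c,p[:2],241)[:2] for p in pts])
f=least_squares(lambda p:np.hypot(*(W-p[:2]).T)-49,(617,-12),loss='cauchy',f_scale=.5); print('head',f.x.round(1),f.cost,len(W),(abs(f.fun)<1).sum())
f2=least_squares(lambda p:np.hypot(*(W-p[:2]).T)-p[2],(617,-12,49),loss='cauchy',f_scale=.5); print('free r',f2.x.round(2))
h=cv2.cvtColor(im,cv2.COLOR_BGR2HSV); m=((h[...,1]>90)&(h[...,2]>90)&(h[...,0]<35)).astype(np.uint8); m[:,200:]=0
k=max(cv2.findContours(m,0,1)[0],key=cv2.contourArea); print('fit',cv2.boundingRect(k))
print('fitting centre',onz(c,(98,187),259).round(1))
# plate right edge rows 135-245
E=[]
for v in range(136,246):
    row=g[v,235:265].astype(int); d=np.diff(row); E.append((235+np.argmax(d)+.5,v))
E=np.array(E); A=np.array([onz(c,p,12)[:2] for p in E]); q=np.polyfit(A[:,0],A[:,1],1); 
for _ in range(3):
    k=abs(np.polyval(q,A[:,0])-A[:,1])<1.5; q=np.polyfit(A[k,0],A[k,1],1)
print('plate yaw deg',np.degrees(np.arctan(q[0])),k.sum(), A[k].mean(0))
# cup: handle + cart
print('cart top',onz(c,(388.5,145),110).round(1))
m=np.zeros_like(g); m[0:62,320:360]=g[0:62,320:360]<60; ys,xs=np.where(m>0)
B=np.array([onz(c,(x,y),50)[:2] for x,y in zip(xs,ys)]); w,V=np.linalg.eigh(np.cov(B.T)); print('bar',B.mean(0).round(1),np.degrees(np.arctan2(*V[::-1,1])),B.min(0),B.max(0))
P=[onz(c,p,66)for p in [(346,132),(404,110),(387,169)]]; ce=np.mean(P,0);print('pins',ce.round(1),[(np.hypot(*(p-ce)[:2]).round(1),np.degrees(np.arctan2(*(p-ce)[1::-1])).round(1)) for p in P])
t=cam('top'); print('top cam head px 265,180 ->',onz(t,(265,180.5),241), proj(t,(*f.x,241)))
E
```

```text
head [620.  -9.] 11.67063979697991 88 66
free r [620.05 -10.42  47.93]
fit (77, 164, 55, 52)
fitting centre [615.6  -8.8 259. ]
plate yaw deg 0.5733742793444675 110 [680.36367371  64.46352886]
cart top [607.5 213.3 110. ]
bar [491.3 168.3] -158.79471165055043 [463.82005078 150.28817666] [523.18826173 185.32207031]
pins [604.3 215.6  66. ] [(np.float64(37.8), np.float64(-99.1)), (np.float64(38.8), np.float64(140.0)), (np.float64(37.8), np.float64(19.1))]
top cam head px 265,180 -> [616.17726481 -12.74489074 241.        ] [263.34744332 179.08383987]
```

```bash
python3 - <<'E'
from h import *
from scipy.optimize import least_squares
t=cam('top'); g=cv2.cvtColor(cv2.imread('pics/top0.png'),cv2.COLOR_BGR2GRAY).astype(float)
def fit(g,c,z,r,st,sign,angs):
    # radial edge in world around estimate, iterate
    p=np.array(st,float)
    for it in range(6):
        W=[]
        for a in np.radians(angs):
            rr=np.arange(r-7,r+7,.4); uv=np.array([proj(c,(p[0]+q*np.cos(a),p[1]+q*np.sin(a),z)) for q in rr],np.float32)
            v=cv2.remap(g.astype(np.float32),uv[:,0][None],uv[:,1][None],cv2.INTER_CUBIC)[0]
            d=sign*(v[6:]-v[:-6]); j=np.argmax(d); 
            if d[j]>15: W.append(p+(rr[j]+1.2)*np.array([np.cos(a),np.sin(a)]))
        W=np.array(W); f=least_squares(lambda x:np.hypot(*(W-x).T)-r,p,loss='cauchy',f_scale=.6); p=f.x
    return p.round(1),len(W),abs(f.fun).mean().round(2)
A=np.arange(0,360,4)
print('head all',fit(g,t,241,49,(617,-12),1,A))
print('head sides',fit(g,t,241,49,(617,-12),1,[a for a in A if 40<a<130 or 230<a<320]))
print('cart top',fit(g,t,104,20,(463,-312),-1,A),fit(g,t,104,18,(463,-312),-1,A))
print('cup outer far',fit(g,t,75,29.5,(598,212),1,[a for a in A if a<150 or a>330]))
print('cup outer all',fit(g,t,75,29.5,(598,212),1,A), fit(g,t,75,23.5,(598,212),1,A))
# wrist fitting / cart checks
import pickle
c=cam('wrist',pickle.load(open('s4.pkl','rb'))); im=cv2.imread('pics/w4.png'); g4=cv2.cvtColor(im,cv2.COLOR_BGR2GRAY).astype(float)
print('w4 head',fit(g4,c,241,49,(620,-10),1,[a for a in A if 150<a<360]), 'plate front px->')
print('w4 hub?',[onz(c,(104.5,190),z).round(1) for z in (241,250,259)])
# side camera: drum silhouettes at several rows
s=cam('side'); gs=cv2.cvtColor(cv2.imread('pics/side0.png'),cv2.COLOR_BGR2GRAY)
for v in range(172,194,3):
    xs=np.where(gs[v,236:284]<60)[0]+236; print(v,xs.min(),xs.max(),end='; ')
for p in [(617,-12),(620,-10),(618,-11)]: print(p,[proj(s,(*p,z)).round(1) for z in (241,206,170)])
E
```

```text
head all (array([618.6, -12.2]), 72, np.float64(1.57))
head sides (array([617.6, -12.4]), 43, np.float64(1.2))
cart top (array([ 463.3, -313.4]), 90, np.float64(1.92)) (array([ 462.8, -311.7]), 90, np.float64(0.57))
cup outer far (array([598.4, 206.8]), 42, np.float64(1.39))
cup outer all (array([597.3, 207.3]), 72, np.float64(2.05)) (array([598.7, 213.5]), 51, np.float64(0.36))
w4 head (array([619.9, -10. ]), 46, np.float64(0.74)) plate front px->
w4 hub? [array([622. , -14.1, 241. ]), array([619.7,  -9.6, 250. ]), array([617.5,  -5.1, 259. ])]
172 239 276; 175 239 276; 178 239 276; 181 239 276; 184 239 276; 187 240 276; 190 240 276; 193 240 276; (617, -12) [array([258.6, 167.9]), array([258.7, 180.1]), array([258.9, 192.3])]
(620, -10) [array([257.3, 168.1]), array([257.4, 180.3]), array([257.6, 192.5])]
(618, -11) [array([258.1, 168. ]), array([258.3, 180.2]), array([258.4, 192.4])]
```

drive_tool --pt "-1 35 17 0 -8" --pt "-1 75 36 10 -16" --pt "-1 115 55 40 -20.8" --pt "-1 145 69 75 -20.8" --pt "-1 149.5 71.5 120 -20.8" --pt "-1 149.5 71.5 165 -20.8" --pt "-1 149.5 71.5 208 -20.8" --pt "-1 149.5 71.5 208 -20.8" --pt "-1 149.5 71.5 208 -20.8" --pt "-1 149.5 71.5 208 -20.8"

```text
clock: 8.55
position: [491.3, 172.1, 124.2]
ee_rot: [-0.181, 0.983, 0.0, 0.002]
contact_force: [0.5, 0.1, 0.7]
gripper_width: 85.3
grasp_force: 0.0
```

```bash
python3 - <<'E'
from h import *
s=arm.read_state(); c=cam('wrist',s); im=arm.get_image('wrist'); cv2.imwrite('pics/w5.png',im)
M=R.from_quat(s['ee_rot']).as_matrix()
print(s['position'],s['clock'],np.degrees(np.arctan2(M[1,0],M[0,0])))
def onT(uv,z): return (M.T@(onz(c,uv,z)-s['position'])).round(1)
g=cv2.cvtColor(im,cv2.COLOR_BGR2GRAY)
for v in (40,80,120,160,190,220):
    d=np.diff(g[v,200:350].astype(int)); o=[(i+200.5,int(d[i])) for i in np.where(abs(d)>14)[0]]; print(v,o[:14])
print('proj bar centre',proj(c,(477.6,168.4,50)),'cup',proj(c,(599.5,213.5,75)))
E
```

```text
[491.34741612 172.13223269 124.23800375] 8.55 -159.10558702471093
40 []
80 []
120 []
160 [(np.float64(264.5), -56), (np.float64(265.5), -57), (np.float64(287.5), 112), (np.float64(288.5), 16)]
190 [(np.float64(264.5), -35), (np.float64(265.5), -60), (np.float64(266.5), -22), (np.float64(286.5), 55), (np.float64(287.5), 59)]
220 [(np.float64(264.5), -37), (np.float64(265.5), -61), (np.float64(266.5), -16), (np.float64(271.5), 15), (np.float64(286.5), 107)]
proj bar centre [278.75820702 199.06352019] cup [276.4887581  395.02259741]
```

View pics/w5.png

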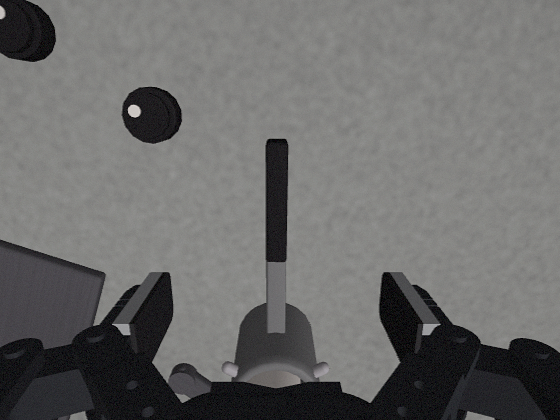

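Wrist view: the bar lies straight along column 276.5, rows 140–262, centred between the fingers. Both plugs are clear. Descend and grip the handle about 119 mm from the axis.

drive_tool --pt "-1 0 0.5 40 0" --pt "-1 0 0.5 75 0" --pt "-1 0 0.5 98 0" --pt "-1 0 0.5 105 0" --pt "-1 0 0.5 105 0" --pt "0 0 0.5 105 0" --pt "1 0 0.5 105 0" --pt "1 0 0.5 105 0" --pt "1 0 0.5 105 0" --pt "1 0 0.5 105 0" --pt "1 0 0.5 105 0" --pt "1 0 0.5 105 0"

```text
clock: 9.8
position: [490.0, 171.5, 17.6]
ee_rot: [-0.181, 0.984, 0.0, 0.0]
contact_force: [-1.6, -0.7, 3.1]
gripper_width: 13.3
grasp_force: 60.7
```

drive_tool --pt "1 0 0 -5 0" --pt "1 0 0 -15 0" --pt "1 0 0 -28 0" --pt "1 0 0 -37 0" --pt "1 0 0 -40 0" --pt "1 0 0 -40 0"

```text
clock: 10.4
position: [489.8, 171.6, 57.7]
ee_rot: [-0.181, 0.984, 0.0, 0.0]
contact_force: [0.2, 0.6, -3.5]
gripper_width: 13.3
grasp_force: 59.8
```

drive_tool --pt "1 1 -5 0 3" --pt "1 2 -15 0 8" --pt "1 3 -28 0 14" --pt "1 4 -42 0 20" --pt "1 6 -57 0 27" --pt "1 7 -72 0 34" --pt "1 8 -86 0 41" --pt "1 10 -99 0 47" --pt "1 11 -109 0 52" --pt "1 11.6 -116 0 55" --pt "1 11.6 -119 0 55.9" --pt "1 11.6 -119 0 55.9"

```text
clock: 11.6
position: [521.2, 55.9, 56.8]
ee_rot: [0.301, 0.953, -0.0, -0.0]
contact_force: [0.8, 0.4, -4.9]
gripper_width: 13.3
grasp_force: 59.8
```

```bash
python3 - <<'E'
from h import *
s=arm.read_state(); im=arm.get_image('side'); M=R.from_quat(s['ee_rot']).as_matrix()
print(s['position'],s['clock'],np.degrees(np.arctan2(M[1,0],M[0,0])),s['contact_force'],s['wrist_torque'],s['gripper_width'],s['joints'].round(2))
u=M[:,0]*-1; C=s['position']+118.2*u; zb=s['position'][2]-17.6; print('cup axis',C)
c=cam('side'); a=[proj(c,(C[0],C[1],zb+h)).round(1) for h in (0,75,110)]; print(a)
z=cv2.resize(im[140:290,170:370],(800,600),interpolation=cv2.INTER_CUBIC)
for p in a+[proj(c,(618.5,-11.8,170))]: cv2.circle(z,(int((p[0]-170+.5)*4),int((p[1]-140+.5)*4)),3,(0,0,255),-1)
cv2.imwrite('pics/s2.png',z)
E
```

```text
[521.17407804  55.87762105  56.84077345] 11.6 144.91718795568767 [ 0.75131034  0.44819063 -4.88772773] [0.2737697  0.25617225 0.03346352] 13.277246291405305 [ 0.42  0.42 -0.46 -0.   -0.7  -2.6 ]
cup axis [617.89974319 -12.05897527  56.77308553]
[array([259. , 233.8]), array([258.7, 210.5]), array([258.6, 199.1])]
```

View pics/s2.png

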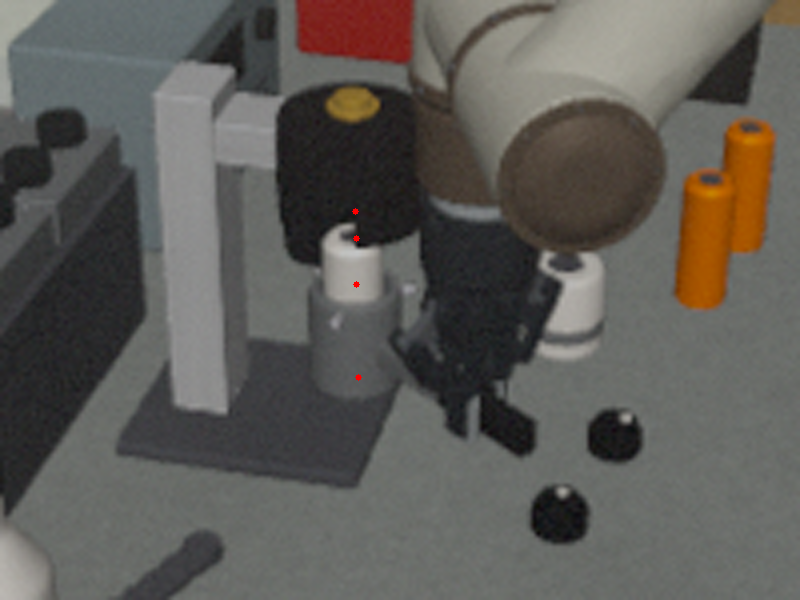

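Side view: the cup hangs upright under the head (cup centre column ≈355, drum centre ≈353), with the cartridge in it. Raise to just under the butt height.

drive_tool --pt "1 -0.3 0.6 -8 0" --pt "1 -0.3 0.6 -18 0" --pt "1 -0.3 0.6 -28 0" --pt "1 -0.3 0.6 -38 0" --pt "1 -0.3 0.6 -46 0" --pt "1 -0.3 0.6 -52 0" --pt "1 -0.3 0.6 -57 0" --pt "1 -0.3 0.6 -57 0" --pt "1 -0.3 0.6 -57 0"

```text
clock: 12.55
position: [521.7, 56.4, 114.1]
ee_rot: [0.301, 0.953, -0.0, -0.0]
contact_force: [-0.9, 0.0, -2.8]
gripper_width: 13.1
grasp_force: 59.8
```

drive_tool --pt "1 0 0 -1 0" --pt "1 0 0 -2 0" --pt "1 0 0 -3 0" --pt "1 0 0 -4 0" --pt "1 0 0 -4 0" --pt "1 0 0 -4 0"

```text
clock: 13.15
position: [522.0, 56.5, 118.3]
ee_rot: [0.301, 0.954, 0.0, -0.0]
contact_force: [-0.1, 0.2, -3.1]
gripper_width: 13.4
grasp_force: 59.8
```

drive_tool --pt "1 0 0 -0.7 0" --pt "1 0 0 -1.4 0" --pt "1 0 0 -2 0" --pt "1 0 0 -2 0" --pt "1 0 0 -2 0"

```text
clock: 13.65
position: [521.7, 56.6, 120.2]
ee_rot: [0.301, 0.954, -0.0, -0.0]
contact_force: [-0.9, 1.2, -3.5]
gripper_width: 13.1
grasp_force: 59.7
```

drive_tool --pt "1 0 0 -0.7 0" --pt "1 0 0 -1.4 0" --pt "1 0 0 -2 0" --pt "1 0 0 -2 0" --pt "1 0 0 -2 0"

```text
clock: 14.15
position: [521.5, 56.6, 122.0]
ee_rot: [0.301, 0.954, -0.0, -0.001]
contact_force: [-1.8, 2.1, -5.9]
gripper_width: 13.2
grasp_force: 59.4
```

```bash
cat > st.py <<'E'
from h import *
s=arm.read_state(); M=R.from_quat(s['ee_rot']).as_matrix(); u=-M[:,0]
C=s['position']+118.2*u
print('clk',s['clock'],'A',round(np.degrees(np.arctan2(u[1],u[0])),2),'axis',C[:2].round(1),'under',round(s['position'][2]-17.6,2),'F tool',(M.T@s['contact_force']).round(2),'T tool',(M.T@s['wrist_torque']).round(3),s['gripper_width'].round(2),s['grasp_force'].round(1),'j6',s['joints'][5].round(2))
E
python3 st.py
```

```text
Traceback (most recent call last):
  File "st.py", line 4, in <module>
    print('clk',s['clock'],'A',round(np.degrees(np.arctan2(u[1],u[0])),2),'axis',C[:2].round(1),'under',round(s['position'][2]-17.6,2),'F tool',(M.T@s['contact_force']).round(2),'T tool',(M.T@s['wrist_torque']).round(3),s['gripper_width'].round(2),s['grasp_force'].round(1),'j6',s['joints'][5].round(2))
                                                                                                                                                                                                                            ^^^^^^^^^^^^^^^^^^^^^^^^
AttributeError: 'float' object has no attribute 'round'
```

drive_tool --pt "1 0 0 -0.7 0" --pt "1 0 0 -1.4 0" --pt "1 0 0 -2 0" --pt "1 0 0 -2 0" --pt "1 0 0 -2 0"

```text
clock: 14.65
position: [521.3, 56.6, 124.0]
ee_rot: [0.301, 0.953, -0.0, -0.001]
contact_force: [-3.0, 3.9, -6.4]
gripper_width: 13.1
grasp_force: 59.2
```

```bash
python3 st.py
```

```text
Traceback (most recent call last):
  File "st.py", line 4, in <module>
    print('clk',s['clock'],'A',round(np.degrees(np.arctan2(u[1],u[0])),2),'axis',C[:2].round(1),'under',round(s['position'][2]-17.6,2),'F tool',(M.T@s['contact_force']).round(2),'T tool',(M.T@s['wrist_torque']).round(3),s['gripper_width'].round(2),s['grasp_force'].round(1),'j6',s['joints'][5].round(2))
                                                                                                                                                                                                                            ^^^^^^^^^^^^^^^^^^^^^^^^
AttributeError: 'float' object has no attribute 'round'
```

drive_tool --pt "1 0.8 0 0 0" --pt "1 1.5 0 0 0" --pt "1 1.5 0 0 0" --pt "1 1.5 0 0 0"

```text
clock: 15.05
position: [521.7, 57.3, 125.2]
ee_rot: [0.301, 0.954, 0.0, 0.001]
contact_force: [-1.0, 1.1, -2.6]
gripper_width: 12.9
grasp_force: 59.9
```

```bash
sed -i 's/\.round(2)),*/.round(2)),/; s/s\[.gripper_width.\].round(2),s\[.grasp_force.\].round(1)/s["gripper_width"],s["grasp_force"]/; s/s\[.joints.\]\[5\].round(2)/s["joints"][5]/' st.py; tail -1 st.py|cut -c1-60; python3 st.py
```

```text
print('clk',s['clock'],'A',round(np.degrees(np.arctan2(u[1],
clk 15.05 A -35.05 axis [618.5 -10.5] under 107.57 F tool [1.48 0.28 2.63] T tool [0.049 0.679 0.036] 12.86770683625237 59.85150933265686 j6 -2.602711241876053
```

drive_tool --pt "1 0.3 0 -1 0" --pt "1 0.3 0 -2 0" --pt "1 0.3 0 -3 0" --pt "1 0.3 0 -4 0" --pt "1 0.3 0 -4 0" --pt "1 0.3 0 -4 0"

```text
clock: 15.65
position: [520.6, 57.5, 128.4]
ee_rot: [0.301, 0.954, 0.0, 0.0]
contact_force: [-0.5, 0.1, -3.6]
gripper_width: 13.3
grasp_force: 59.8
```

```bash
python3 st.py
```

```text
clk 15.65 A -35.07 axis [617.3 -10.4] under 110.76 F tool [ 0.45 -0.22  3.58] T tool [-0.01   0.421 -0.014] 13.254239225726849 59.75131452083588 j6 -2.6031031418553527
```

drive_tool --pt "1 0 0 -1.5 0" --pt "1 0 0 -3 0" --pt "1 0 0 -3.5 0" --pt "1 -0.2 -6.2 -3.5 -3" --pt "1 -0.7 -12.4 -3.5 -6" --pt "1 -1.5 -18.5 -3.7 -9" --pt "1 -2.6 -24.6 -4 -12" --pt "1 -4 -30.6 -4.3 -15" --pt "1 -4 -30.6 -4.3 -15" --pt "1 -4 -30.6 -4.3 -15"

```text
clock: 16.65
position: [506.3, 30.2, 132.7]
ee_rot: [0.175, 0.985, -0.0, 0.0]
contact_force: [-0.1, 0.3, -3.4]
gripper_width: 13.6
grasp_force: 59.7
```

```bash
python3 st.py
```

```text
clk 16.65 A -20.14 axis [617.2 -10.5] under 115.1 F tool [0.21 0.28 3.37] T tool [-0.039  0.347 -0.02 ] 13.565831456195157 59.74350571632385 j6 -2.3025650878529964
```

drive_tool --pt "1 -0.2 -6.2 -1 -3" --pt "1 -0.7 -12.4 -2 -6" --pt "1 -1.5 -18.5 -3 -9" --pt "1 -2.6 -24.6 -4 -12" --pt "1 -4 -30.6 -5 -15" --pt "1 -4 -30.6 -5 -15" --pt "1 -4 -30.6 -5 -15"

```text
clock: 17.35
position: [499.2, 0.2, 137.2]
ee_rot: [0.045, 0.999, -0.0, -0.001]
contact_force: [0.1, -0.5, -4.5]
gripper_width: 12.9
grasp_force: 59.5
```

```bash
python3 st.py
```

```text
clk 17.35 A -5.17 axis [616.9 -10.4] under 119.63 F tool [-0.14 -0.53  4.55] T tool [-0.043  0.482  0.03 ] 12.917013867855763 59.498063921928406 j6 -1.987108950787465
```

drive_tool --pt "1 -0.2 -6.2 -1 -3" --pt "1 -0.7 -12.4 -2 -6" --pt "1 -1.5 -18.5 -2.7 -9" --pt "1 -2.6 -24.6 -3 -12" --pt "1 -4 -30.6 -3 -15" --pt "1 -4 -30.6 -3 -15" --pt "1 -4 -30.6 -3 -15"

```text
clock: 18.05
position: [500.3, -30.8, 140.2]
ee_rot: [-0.086, 0.996, -0.0, -0.001]
contact_force: [-0.1, -2.4, -6.6]
gripper_width: 13.3
grasp_force: 59.4
```

```bash
python3 st.py
```

```text
clk 18.05 A 9.82 axis [616.8 -10.6] under 122.62 F tool [ 0.47 -2.39  6.57] T tool [0.248 0.57  0.092] 13.30235717165636 59.39918339252472 j6 -1.6626204325666867
```

drive_tool --pt "1 -0.1 -4.1 0 -2" --pt "1 -0.3 -8.2 0 -4" --pt "1 -0.7 -12.4 0 -6" --pt "1 -0.7 -12.4 0 -6" --pt "1 -0.7 -12.4 0 -6"

```text
clock: 18.55
position: [503.5, -43.0, 140.7]
ee_rot: [-0.138, 0.99, -0.0, -0.0]
contact_force: [0.2, -3.2, -4.6]
gripper_width: 13.3
grasp_force: 59.7
```

```bash
python3 st.py
```

```text
clk 18.55 A 15.81 axis [617.3 -10.8] under 123.09 F tool [ 0.64 -3.12  4.6 ] T tool [0.82  0.526 0.414] 13.315270277968338 59.685131907463074 j6 -1.5319696563643745
```

drive_tool --pt "1 0 -1.2 0 0" --pt "1 -0.1 -5.3 0 -2" --pt "1 -0.3 -9.4 0 -4" --pt "1 -0.7 -13.6 0 -6" --pt "1 -0.7 -13.6 0 -6" --pt "1 -0.7 -13.6 0 -6"

```text
clock: 19.15
position: [508.4, -55.6, 140.9]
ee_rot: [-0.19, 0.982, -0.0, 0.001]
contact_force: [0.9, -1.7, -4.0]
gripper_width: 12.9
grasp_force: 59.7
```

```bash
python3 st.py
```

```text
clk 19.15 A 21.91 axis [618.  -11.5] under 123.29 F tool [-0.23 -1.93  4.04] T tool [0.482 0.362 0.172] 12.925434175824332 59.6961236000061 j6 -1.3976872962779083
```

drive_tool --pt "1 0 -4.6 0 -2" --pt "1 -0.3 -8.7 0 -4" --pt "1 -0.7 -12.9 0 -6" --pt "1 -0.7 -12.9 0 -6" --pt "1 -0.7 -12.9 0 -6"

```text
clock: 19.65
position: [513.0, -67.1, 140.6]
ee_rot: [-0.241, 0.971, 0.0, -0.0]
contact_force: [-3.0, -0.2, -2.6]
gripper_width: 13.3
grasp_force: 59.9
```

```bash
python3 st.py
```

```text
clk 19.65 A 27.88 axis [617.5 -11.8] under 123.05 F tool [2.71 1.23 2.56] T tool [-0.361  0.61   0.169] 13.28168358819834 59.90227282047272 j6 -1.2676531269275029
```

drive_tool --pt "1 0.7 -1.6 0.5 -1" --pt "1 0.7 -3.7 1 -2" --pt "1 0.7 -5.8 1 -3" --pt "1 0.7 -5.8 1 -3" --pt "1 0.7 -5.8 1 -3"

```text
clock: 20.15
position: [514.7, -70.8, 139.7]
ee_rot: [-0.265, 0.964, 0.002, 0.0]
contact_force: [-7.6, 10.9, 2.3]
gripper_width: 13.1
grasp_force: 63.8
```

```bash
python3 st.py
```

```text
clk 20.15 A 30.73 axis [616.3 -10.4] under 122.14 F tool [ 0.96 13.29 -2.25] T tool [-3.101 -0.121  1.049] 13.094329087855943 63.80069375038147 j6 -1.2049147421113462
```

The stop is felt: 13 N tangential at the handle, at 60° or so past mid-gap. Release.

drive_tool --pt "0.5 0 0 0 0" --pt "0 0 0 0 0" --pt "-1 0 0 0 0" --pt "-1 0 0 0 0" --pt "-1 0 0 0 0" --pt "-1 0 0 0 0" --pt "-1 0 0 0 0"

```text
clock: 20.85
position: [515.6, -73.0, 139.6]
ee_rot: [-0.267, 0.964, -0.0, 0.0]
contact_force: [-0.0, -0.3, -0.2]
gripper_width: 85.6
grasp_force: 0.0
```

```bash
python3 st.py; python3 - <<'E'
from h import *
s=arm.read_state(); c=cam('wrist',s); im=arm.get_image('wrist'); cv2.imwrite('pics/w6.png',im); M=R.from_quat(s['ee_rot']).as_matrix()
g=cv2.cvtColor(im,cv2.COLOR_BGR2GRAY)
m=np.zeros_like(g); m[:330,180:370]=g[:330,180:370]<60
n,l,st,ce=cv2.connectedComponentsWithStats(m)
for i in range(1,n):
    if st[i][4]>600:
        ys,xs=np.where(l==i); print(st[i],ce[i].round(1)); 
        for v in range(st[i][1]+5,st[i][1]+st[i][3],25):
            q=xs[ys==v]; p=onz(c,(q.mean(),v),171); print(v,q.min(),q.max(),p.round(1),(M.T@(p-s['position'])).round(1))
E
```

```text
clk 20.85 A 30.93 axis [617.  -12.3] under 122.04 F tool [ 0.15 -0.22  0.21] T tool [-0.013 -0.046 -0.049] 85.56705757143129 0.0 j6 -1.2024366952919903
[ 180  172  148  158 6733] [290.8 253.9]
177 279 313 [468.8 -94.  171. ] [ 50.9   6.  -31.4]
202 278 319 [475.4 -89.  171. ] [ 42.7   6.9 -31.4]
227 277 317 [483.  -84.9 171. ] [ 34.1   6.6 -31.4]
252 275 315 [491.  -80.7 171. ] [ 25.1   6.1 -31.4]
277 209 312 [502.6 -81.8 171. ] [ 15.7  -0.9 -31.4]
302 195 310 [509.3 -73.8 171. ] [  5.8   2.5 -31.4]
327 180 323 [517.  -66.5 171. ] [ -4.5   4.9 -31.4]
```

Released, and the bar sits where expected in height (far end at row 172). I'll nudge the handle with the open finger to verify that it is against the stop.

drive_tool --pt "-1 0 -8 0 0" --pt "-1 0 -16 0 0" --pt "-1 0 -22 0 0" --pt "-1 0 -26 0 0" --pt "-1 0 -28 0 0" --pt "-1 0 -28 0 0"

```text
clock: 21.5
position: [530.0, -97.2, 139.5]
ee_rot: [-0.266, 0.964, 0.0, -0.0]
contact_force: [-0.2, 0.1, 0.4]
gripper_width: 85.8
grasp_force: 0.0
```

drive_tool --pt "-1 0 -1 0 0" --pt "-1 0 -2 0 0" --pt "-1 0 -2 0 0" --pt "-1 0 -2 0 0"

```text
clock: 21.9
position: [530.9, -98.5, 139.6]
ee_rot: [-0.267, 0.964, 0.0, -0.0]
contact_force: [0.2, -0.5, 0.6]
gripper_width: 85.4
grasp_force: 0.2
```

drive_tool --pt "-1 0 -1 0 0" --pt "-1 0 -2 0 0" --pt "-1 0 -2 0 0" --pt "-1 0 -2 0 0"

```text
clock: 22.3
position: [531.2, -99.4, 139.3]
ee_rot: [-0.266, 0.964, 0.001, -0.001]
contact_force: [-2.9, 5.6, 0.5]
gripper_width: 85.4
grasp_force: 2.8
```

drive_tool --pt "-1 0 -1 0 0" --pt "-1 0 -2 0 0" --pt "-1 0 -2 0 0" --pt "-1 0 -2 0 0"

```text
clock: 22.7
position: [531.6, -100.2, 139.0]
ee_rot: [-0.266, 0.964, 0.002, -0.001]
contact_force: [-4.0, 8.6, 2.2]
gripper_width: 85.4
grasp_force: 4.8
```

drive_tool --pt "-1 0 5 0 0" --pt "-1 0 15 0 0" --pt "-1 0 28 0 0" --pt "-1 0 36 0 0" --pt "-1 0 36 0 0" --pt "-1 0 36 -15 0" --pt "-1 0 36 -40 0" --pt "-1 0 36 -65 0" --pt "-1 30 36 -80 0" --pt "-1 70 36 -90 0" --pt "-1 70 36 -90 0" --pt "-1 70 36 -90 0"

```text
clock: 23.9
position: [454.3, -107.6, 230.4]
ee_rot: [-0.266, 0.964, -0.0, 0.001]
contact_force: [-0.6, 0.4, -0.3]
gripper_width: 85.3
grasp_force: 0.0
```

```bash
python3 st.py; python3 - <<'E'
from h import *
im=arm.get_image('side'); w=arm.get_image('wrist'); s=arm.read_state()
z=np.vstack([cv2.resize(im[140:270,200:330],(600,600),interpolation=cv2.INTER_CUBIC)]); z=cv2.resize(z,(400,400)); w2=cv2.resize(w,(400,300)); w2=cv2.copyMakeBorder(w2,0,100,0,0,0); cv2.imwrite('pics/end.png',np.hstack([z,w2]))
E
```

```text
clk 23.9 A 30.88 axis [555.8 -46.9] under 212.76 F tool [0.33 0.67 0.28] T tool [ 0.022 -0.085  0.014] 85.29317895684821 0.0 j6 -1.1489127124163419
```

View pics/end.png

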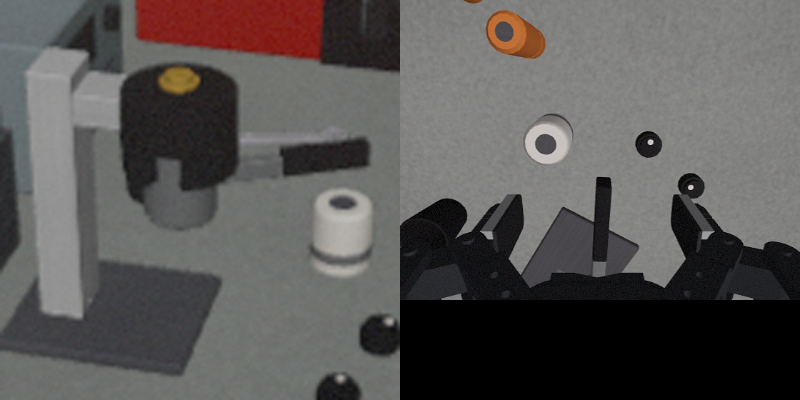

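The side view shows the cup hanging level in the head (cup at (180,205)), with the handle at (325,157) free and the gripper clear. Hand in.

```bash
python3 -c "
from bench import arm
print(arm.job_done())"
```

```text
the job is handed in; nothing more can be done
None
```

The slim cartridge is in the cup, and the cup hangs by itself in the filter head, turned until its stop was felt. The job was handed in at about 24 s, and no verdict was returned.

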